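# Snap the filter retaining plate into a sterilisation container lid

## Task

A sterilisation container lid lies upside down on the counter and one of its two filter retaining plates is still off: take the loose plate by its grip, set it over the bare stud and press it straight down until it clicks, then carry on pressing after the force drops so that it sits flush on its gasket. Finish while holding: the gripper stays on the grip and keeps pressing the seated plate down firmly, with about 10 to 15 N; nothing is let go. Do not push the other things on the counter about.

Things in the scene. Friction and masses are not known exactly. Their poses are not given: they have to be found in the camera images.
- plate: Loose filter retaining plate: perforated aluminium disc, 112 mm across, 3 mm thick, dark teal grip standing on its middle; about 90 g. It starts flat on the counter, grip up. Origin: centre of the disc's underside; z up through the grip, x along the grip bar. Under the bar is a round hub, 28 mm outside, from the disc up to 14 mm above the underside.
- grip (a point): Centre of the loose plate's grip bar, on the plate's axis, 24 mm above the disc's underside; axes as plate. The bar is 48 mm long (x), 28 mm across (y) and 20 mm high (14 to 34 mm above the underside). Its long sides are flush with the hub, so fingers closing along y on 28 mm can reach down to just above the disc.
- bore (a point): Mouth of the bore in the hub of the loose plate: on the plate's axis at the disc's underside (same point as plate). The bore is 14 mm deep and 21 mm wide, with a snap ring of 13 mm free width just inside the mouth, which springs over the stud.
- stud (a point): Seat point of the bare steel snap stud, on its axis at the top of the gasket, 8 mm above the counter; z up. The plate is home when plate is at this point, its underside flat on the gasket: a red-brown silicone ring, 106 mm across, round a white filter disc. Any yaw will do. Pushing down, bottoming on the gasket is firm; once clicked the plate holds against about 15 N of pull.
- stud_tip (a point): Tip of the bare stud, 13 mm above stud; pointed, it draws in a plate up to 3 or 4 mm off. Four sprung tongues, 16 mm across at their widest 6 mm above stud. Going down, the snap ring meets them with the plate about 8 mm above home; the push rises to 7 to 12 N at about 5 mm, then gives way (click) and drops almost to nothing, and rises again when the plate bottoms 4 to 5 mm lower.
- lid: The container lid, grey-blue aluminium, upside down and immovable: a shallow pan 190 mm (its x) by 300 mm (its y), rim 28 mm high, with two filter places 72 mm either side of its middle along y. Origin: centre of its underside, at counter level. Beyond it (farther from the robot) stands the open lower half of the container, 75 mm high, immovable.
- gasket: The bare gasket of the open filter place: red-brown silicone ring, 106 mm outside, 88 mm inside, 5 mm high, fixed in the lid round the white filter disc and the bare stud. Origin: same point as stud.
- field_done: The filter place whose retaining plate is already fitted (same plate and grip as the loose one; top of its grip 34 mm above its gasket): nothing to do here. It may be either of the two places. Origin: on its axis at the gasket's top. Fixed.
- gallipot: Bystander: small open steel bowl, 80 mm across and 45 mm high, loose. Origin: centre of its underside.
- tape: Bystander: roll of tan indicator tape lying flat, 90 mm across, 25 mm high, loose. Origin: centre of its underside.
- wipes: Bystander: white round tub of wipes with a blue cap, 80 mm across and 150 mm high, standing loose. Origin: centre of its underside.
Things that resemble listed ones, but are neither listed nor needed, are in the scene too. What is shaped like the part that bears stud but yellow is not meant.

How it is judged:
On the way, in this order (a step that is already met when the one before it is completed fails the run):
1. the loose plate is lifted clear of the counter by the gripper (height (world z) of plate above 0.04 m and contact force between the fingers and plate above 1 N), for 0.2 s.
2. the plate has clicked over the bare stud and gone home (z of plate in the frame of stud below 0.0018 m and horizontal distance between plate and stud below 0.004 m and angle between plate's own z axis and vertical below 0.06 rad), for 0.2 s.
At the end, for the whole second after the job is handed in: The plate is snapped over the stud and flush on the gasket (underside within 1.8 mm of the gasket's top, on the stud's axis within 4 mm, level within 0.06 rad), and the gripper is still on it and pressing it down: more than 6 N between plate and gasket all through the last second (all of step 2 and contact force between plate and gasket above 6 N and contact force between the fingers and plate above 3 N); the arm keeps its last pose, push and grip.
It fails at once if the steel bowl is pushed or tipped (distance of gallipot from where it was at the start of the episode above 0.03 m or angle between gallipot's own z axis and vertical above 0.35 rad).
It fails at once if the tape roll is pushed or tipped (distance of tape from where it was at the start of the episode above 0.03 m or angle between tape's own z axis and vertical above 0.35 rad).
It fails at once if the tub of wipes is pushed or tipped (distance of wipes from where it was at the start of the episode above 0.03 m or angle between wipes's own z axis and vertical above 0.35 rad).
It also fails if it takes over 43 s, if anything falls off the work surface, if the arm or the gripper's body presses on something with over 40 N, if the wrist force passes 120 N, or if a joint passes its speed limit or range.

## Robot

A 7-joint arm with a two-finger parallel gripper is mounted at the origin on the work surface. World frame = base frame: x ahead of the robot, y to its left, z up, the work surface at z = 0. Lengths are in m, angles in rad, forces in N, time in s.
With the tool pointing down it reaches from about 0.4 to 0.875 m from the base axis. Payload 4.4 kg.
Tool frame: the origin (TCP) lies on the front face of the gripper's body, between the roots of the fingers; the fingertips stand 73 mm ahead of it and the grasp point (between the pads) lies 54 mm ahead of it; z points along the fingers, y is the line along which they close (so a half turn about z gives the same grasp; the last joint's range is limited). The gripper opens to 85 mm and grips with 20 to 120 N. Pads are 22 mm wide; open, the fingers measure 114 mm over their backs; the gripper's body (76 mm by 85 mm) begins 54 mm behind the grasp point. The pads swing forward as they close: fully open they stand 13 mm farther back than shut.
Start: joints at [1.065, 0.628, 0.038, 1.517, -0.027, 0.996, -0.02], TCP at [0.277, -0.588, 0.304] pointing down, gripper open.
Joint ranges: [-3.06, 3.06], [-0.37, 2.12], [-1.25, 1.32], [0.18, 2.47], [-1.1, 4.24], [0.23, 1.98], [-2.94, 2.94]. Speed limits (rad/s): [2.57, 2.57, 3.14, 3.14, 3.14, 3.14, 3.14].

## Interface

Orientations are given as a unit quaternion [x, y, z, w].
In Python, from station import ctrl, eyes gives the robot as it stands.
- The arm moves only by the tool send_rows, never from a script. Its arguments are lists of equal length, an entry for each row: "hand": the finger opening in m, from 0 to 0.0854; "linear": the shift along the world's x, y, z in m, a list of three; "dr": the turn, a rotation vector about the world's x, y, z in degrees, a list of three. In form: {"hand": [hand, ...], "linear": [[dx, dy, dz], ...], "dr": [[wx, wy, wz], ...]}. A call has exactly 5 rows; each row is the pose to reach, as a shift and turn from the pose commanded when the call began; what a row does not reach only later rows make up. A row lasts 1/8 s, in which the tool goes at most 62.5 mm and 10.7 degrees, less where a joint would pass 70% of its speed; a pose out of reach is approached as far as the arm can. A call with a gripper value outside its range is refused whole. The fingers move at their own pace and stop on an object; the grip force is fixed at half the most. Time passes only in rows, so rows that repeat a pose let the fingers close, or fill a call up. It gives the time, the measured TCP pose, the force, the opening and the grip force at its end, in the units of the state.
- ctrl.state(): the state, without advancing time (a new reading comes with each control period).
- eyes.capture(name): name is "scene" or "top"; returns the picture (420x560x3 uint8, red, green, blue); there is no depth.
- eyes.calibration(name): a dict with "fx", "fy", "cx", "cy" (pixels), "dist" ([k1, k2, p1, p2, k3] as OpenCV has them; the pictures are not rectified), "eye" and "attitude" of the camera in the world. Camera axes: x right, y down, z forward; pixel columns grow to the right and rows downward; lengths in m; the calibration is good to about 2 mm. A picture is of the moment at which its call begins. calibration takes no time and is no camera call.
- ctrl.finish_job(): hands the job in; it is judged then, once.
The state is a dict: "t": time; "q": joint angles; "joint_vel": joint speeds; "effort": joint torques, N m; "ee_pos": TCP position; "tcp_rot": TCP orientation; "contact_force": force on the tool from outside, world axes, zero at the start; "torque": the same for the moment, N m; "width": opening from 0.0 (shut) to 1.0 (fully open); "grip_force": force on a finger pad.
Only numpy, scipy, OpenCV 4.12 (cv2) and the standard library are available. Lean on these libraries where they do the work, as an engineer would, in place of code of your own. Each camera call takes 0.05 s, during which the arm holds its last target. There are 200 camera calls.

## Working session

There is one attempt and no reset: what is moved stays moved. The work goes in short steps, Python scripts to look and compute and a tool call to move; the robot and the scene stay as the last step left them, time stands still between calls to the robot, and variables do not carry over. Pictures are saved under pics/ and viewed, at most 10 in all, crops included, and the job is handed in when it is done.

Besides the shell and the picture viewer there is one more tool, called after "Request:" by a JSON object that holds its "name" and its "arguments", one argument or row to a line. send_rows: Moves the arm, as the interface text tells. Its arguments: {"type":"object","properties":{"hand":{"type":"array","items":{"type":"number"}},"linear":{"type":"array","items":{"type":"array","items":{"type":"number"}}},"dr":{"type":"array","items":{"type":"array","items":{"type":"number"}}}},"required":["hand","linear","dr"]}

```bash
mkdir -p pics; python3 - <<'E'
from station import ctrl, eyes
import cv2
for n in("scene","top"):
    cv2.imwrite(f"pics/{n}0.png",eyes.capture(n)[:,:,::-1]); print(eyes.calibration(n))
s=ctrl.state(); print({k:s[k] for k in("t","ee_pos","tcp_rot","contact_force","width")})
E
```

```text
{'fx': 405.55973254753246, 'fy': 405.55973254753246, 'cx': 284.1222110627483, 'cy': 201.60555027897018, 'dist': array([-0.03381877,  0.        ,  0.        ,  0.        ,  0.        ]), 'eye': array([1.16509862, 0.32322061, 1.03523583]), 'attitude': array([ 0.45867662,  0.84019645, -0.25088703, -0.14401866])}
{'fx': 396.2081995163526, 'fy': 396.2081995163526, 'cx': 274.5468836433487, 'cy': 200.69879799508024, 'dist': array([-0.11714977,  0.        ,  0.        ,  0.        ,  0.        ]), 'eye': array([ 0.52741835, -0.00591741,  1.12023563]), 'attitude': array([ 0.71327723, -0.69980344,  0.03275933, -0.02091802])}
{'t': 0.1, 'ee_pos': array([ 0.27657418, -0.5877216 ,  0.30307798]), 'tcp_rot': array([ 9.75918078e-01,  2.18135608e-01, -1.95168177e-04, -8.50465514e-04]), 'contact_force': array([-1.10698825,  0.41150401,  0.38804253]), 'width': 0.9988620604448808}
```

View pics/scene0.png

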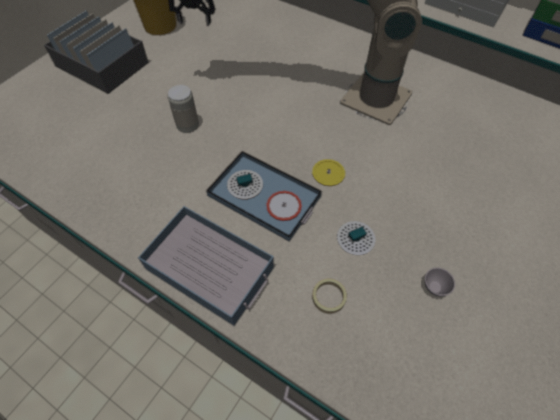

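View pics/top0.png

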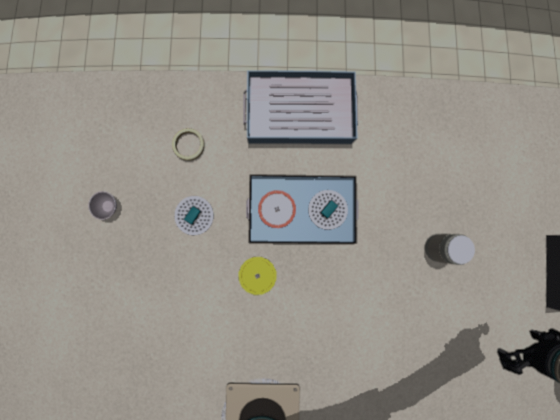

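The scene view shows the loose plate near (357,238), outside the lid. The lid holds a fitted plate (245,183) and a bare stud in a red ring (284,206). The top view shows the same things at (194,215), (329,209) and (277,209).
There are two candidates for each part:
- **Stud:** the red-brown ring in the lid at top (277,209) fits. The yellow disc at (257,275) is the decoy.
- **Plate:** the one on the counter at (194,215) is loose. The one at (329,209) is already fitted in the lid.

I'll confirm both in an enlarged crop.

```bash
python3 - <<'E'
import cv2,numpy as np
def crop(n,x,y):
    return cv2.resize(cv2.imread(f"pics/{n}0.png")[y:y+50,x:x+66],(396,300),interpolation=cv2.INTER_CUBIC)
# 6x crops: top plate, top stud / scene plate, scene stud
a=np.vstack([np.hstack([crop("top",161,190),crop("top",244,184)]),np.hstack([crop("scene",324,213),crop("scene",251,181)])])
cv2.imwrite("pics/crop0.png",a)
E
```

```text
(no output)
```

View pics/crop0.png

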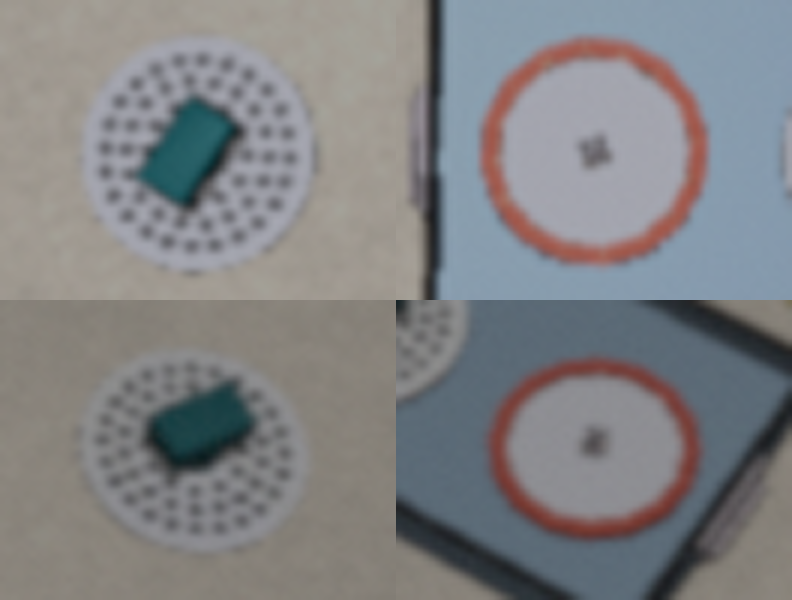

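The crop confirms both. The loose silver plate has its teal bar centred at crop (190,152) in the top view. The red-brown ring with the bare stud is centred at (594,151). I'll triangulate these now.

```bash
cat > geo.py <<'E'
import numpy as np, cv2
from scipy.spatial.transform import Rotation as R
from station import ctrl, eyes
def ray(n,p):
    c=eyes.calibration(n); K=np.array([[c["fx"],0,c["cx"]],[0,c["fy"],c["cy"]],[0,0,1]])
    u=cv2.undistortPoints(np.array([[p]],float),K,c["dist"])[0,0]
    d=R.from_quat(c["attitude"]).apply([u[0],u[1],1]); return c["eye"],d/np.linalg.norm(d)
def tri(a,b):
    (o,d),(p,e)=ray("top",a),ray("scene",b)
    s=np.linalg.lstsq(np.c_[d,-e],p-o,rcond=None)[0]
    A,B=o+s[0]*d,p+s[1]*e; return (A+B)/2,np.linalg.norm(A-B)
def at_z(n,p,z):
    o,d=ray(n,p); return o+d*(z-o[2])/d[2]
def px(o,c): return np.array(o)+(np.array(c)+.5)/6-.5
E
python3 - <<'E'
from geo import *
np.set_printoptions(precision=4,suppress=True)
T,S=(161,190),(324,213); TS,SS=(244,184),(251,181)
P={"disc":(px(T,(200,153.5)),px(S,(194,150)),.003),
"ring":(px(TS,(198.5,151)),px(SS,(199,148.5)),.008),
"tip":(px(TS,(200,152)),px(SS,(199,141)),.021),
"bar":(px(T,(190,152)),px(S,(199,113)),.034)}
for k,(a,b,z) in P.items(): print(k,*tri(a,b),at_z("top",a,z),at_z("scene",b,z))
c=[at_z("top",px(T,q),.034)[:2] for q in((193,96),(242,130),(186,208),(138,173))]
for i,j in((1,2),(0,3),(0,1),(3,2)):
    d=c[j]-c[i]; print(np.linalg.norm(d),np.degrees(np.arctan2(d[1],d[0])))
print("bar mean",np.mean(c,0)); s=ctrl.state(); M=R.from_quat(s["tcp_rot"]).as_matrix(); print(M)
E
```

```text
disc [ 0.5673  0.205  -0.0055] 0.0005307700714110646 [0.5671 0.2031 0.003 ] [0.572  0.2062 0.003 ]
ring [ 0.5901 -0.0303 -0.0001] 1.731950138564655e-05 [ 0.5896 -0.0302  0.008 ] [ 0.5946 -0.0276  0.008 ]
tip [ 0.5893 -0.0309  0.0054] 1.161186140706039e-05 [ 0.5885 -0.0306  0.021 ] [ 0.5981 -0.0255  0.021 ]
bar [0.5671 0.2025 0.0284] 0.0012473479508788845 [0.5666 0.202  0.034 ] [0.5708 0.2026 0.034 ]
0.04380365672064831 145.7574942231552
0.043238180211242885 145.949009865344
0.02760316246920638 -123.25285246660434
0.02745466230304274 -124.42815960362731
bar mean [0.5667 0.2021]
[[ 0.9048  0.4258 -0.0008]
 [ 0.4258 -0.9048  0.0016]
 [-0.     -0.0017 -1.    ]]
```

Request:
{"name": "send_rows", "arguments": {
  "hand": [0.085, 0.085, 0.085, 0.085, 0.085],
  "linear": [
    [0.0193, 0.0527, 0],
    [0.0386, 0.1055, 0],
    [0.058, 0.158, 0],
    [0.0773, 0.211, 0],
    [0.0966, 0.2637, 0]
  ],
  "dr": [
    [0, 0, 8],
    [0, 0, 16],
    [0, 0, 24],
    [0, 0, 32],
    [0, 0, 40]
  ]
}}

```text
t: 0.72
ee_pos: [0.3737, -0.3226, 0.3038]
tcp_rot: [0.841, 0.541, 0.0, -0.0]
contact_force: [0.8, 0.2, 0.3]
width: 0.993
grip_force: 0.0
```

Request:
{"name": "send_rows", "arguments": {
  "hand": [0.085, 0.085, 0.085, 0.085, 0.085],
  "linear": [
    [0.0193, 0.0527, 0],
    [0.0386, 0.1055, 0],
    [0.058, 0.158, 0],
    [0.0773, 0.211, 0],
    [0.0966, 0.2637, 0]
  ],
  "dr": [
    [0, 0, 8],
    [0, 0, 16],
    [0, 0, 24],
    [0, 0, 32],
    [0, 0, 40]
  ]
}}

```text
t: 1.35
ee_pos: [0.4702, -0.0591, 0.3039]
tcp_rot: [0.606, 0.796, -0.0, 0.0]
contact_force: [1.0, 0.4, -0.1]
width: 0.993
grip_force: 0.0
```

Request:
{"name": "send_rows", "arguments": {
  "hand": [0.085, 0.085, 0.085, 0.085, 0.085],
  "linear": [
    [0.0193, 0.0527, 0],
    [0.0386, 0.1055, 0],
    [0.058, 0.158, 0],
    [0.0773, 0.211, 0],
    [0.0966, 0.2637, 0]
  ],
  "dr": [
    [0, 0, 8],
    [0, 0, 16],
    [0, 0, 24],
    [0, 0, 32],
    [0, 0, 40]
  ]
}}

```text
t: 1.98
ee_pos: [0.567, 0.2044, 0.3036]
tcp_rot: [0.297, 0.955, -0.0, -0.0]
contact_force: [0.6, 0.5, 1.1]
width: 0.994
grip_force: 0.0
```

Request:
{"name": "send_rows", "arguments": {
  "hand": [0.085, 0.085, 0.085, 0.085, 0.085],
  "linear": [
    [0.0003, -0.0003, -0.045],
    [0.0006, -0.0006, -0.09],
    [0.001, -0.001, -0.135],
    [0.001, -0.001, -0.17],
    [0.001, -0.001, -0.17]
  ],
  "dr": [
    [0, 0, 0.4],
    [0, 0, 0.4],
    [0, 0, 0.4],
    [0, 0, 0.4],
    [0, 0, 0.4]
  ]
}}

```text
t: 2.6
ee_pos: [0.5657, 0.201, 0.1311]
tcp_rot: [0.296, 0.955, -0.002, -0.002]
contact_force: [0.6, 0.3, 1.5]
width: 0.997
grip_force: 0.0
```

```bash
python3 - <<'E'
from geo import *
c=[]
for n,x,y in(("top",140,165),("scene",300,170)):
    im=eyes.capture(n)[:,:,::-1]; cv2.imwrite(f"pics/{n}1.png",im)
    c.append(cv2.resize(im[y:y+100,x:x+100],(400,400),interpolation=cv2.INTER_CUBIC))
cv2.imwrite("pics/crop1.png",np.hstack(c)); print(ctrl.state()["ee_pos"])
E
```

```text
[0.5678419  0.20231999 0.13452385]
```

View pics/crop1.png

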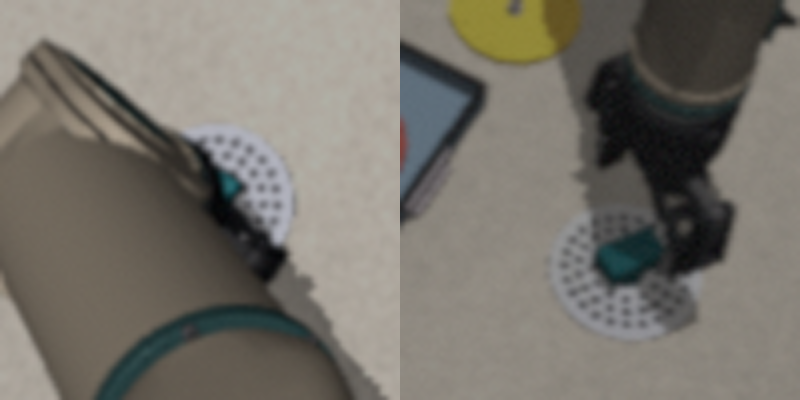

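The crop shows the fingers straddling the teal bar: it is at (625,255) in the scene half, with fingers at (605,140) and (700,240). I'll go down and close.

Request:
{"name": "send_rows", "arguments": {
  "hand": [0.085, 0.085, 0.085, 0.085, 0.085],
  "linear": [
    [0, 0, -0.015],
    [0, 0, -0.03],
    [0, 0, -0.042],
    [0, 0, -0.052],
    [0, 0, -0.052]
  ],
  "dr": [
    [0, 0, 0],
    [0, 0, 0],
    [0, 0, 0],
    [0, 0, 0],
    [0, 0, 0]
  ]
}}

```text
t: 3.32
ee_pos: [0.567, 0.2018, 0.0809]
tcp_rot: [0.296, 0.955, -0.001, -0.001]
contact_force: [-0.3, 0.9, 0.9]
width: 0.998
grip_force: 0.0
```

Request:
{"name": "send_rows", "arguments": {
  "hand": [0.07, 0.055, 0.04, 0.025, 0.015],
  "linear": [
    [0, 0, 0],
    [0, 0, 0],
    [0, 0, 0],
    [0, 0, 0],
    [0, 0, 0]
  ],
  "dr": [
    [0, 0, 0],
    [0, 0, 0],
    [0, 0, 0],
    [0, 0, 0],
    [0, 0, 0]
  ]
}}

```text
t: 3.95
ee_pos: [0.568, 0.2023, 0.0825]
tcp_rot: [0.296, 0.955, 0.0, 0.0]
contact_force: [-0.4, -0.5, 4.4]
width: 0.315
grip_force: 60.4
```

Request:
{"name": "send_rows", "arguments": {
  "hand": [0.015, 0.015, 0.015, 0.015, 0.015],
  "linear": [
    [0, 0, 0],
    [0, 0, 0],
    [0, 0, 0],
    [0, 0, 0],
    [0, 0, 0]
  ],
  "dr": [
    [0, 0, 0],
    [0, 0, 0],
    [0, 0, 0],
    [0, 0, 0],
    [0, 0, 0]
  ]
}}

```text
t: 4.58
ee_pos: [0.568, 0.2023, 0.0825]
tcp_rot: [0.296, 0.955, 0.0, 0.0]
contact_force: [-0.2, -0.4, 6.4]
width: 0.319
grip_force: 60.5
```

Request:
{"name": "send_rows", "arguments": {
  "hand": [0.015, 0.015, 0.015, 0.015, 0.015],
  "linear": [
    [0, 0, 0.02],
    [0, 0, 0.045],
    [0, 0, 0.07],
    [0, 0, 0.09],
    [0, 0, 0.09]
  ],
  "dr": [
    [0, 0, 0],
    [0, 0, 0],
    [0, 0, 0],
    [0, 0, 0],
    [0, 0, 0]
  ]
}}

```text
t: 5.2
ee_pos: [0.5684, 0.2023, 0.1738]
tcp_rot: [0.296, 0.955, 0.001, 0.001]
contact_force: [-0.6, 0.0, -2.3]
width: 0.318
grip_force: 59.9
```

Request:
{"name": "send_rows", "arguments": {
  "hand": [0.015, 0.015, 0.015, 0.015, 0.015],
  "linear": [
    [0.003, -0.033, 0],
    [0.007, -0.073, 0],
    [0.011, -0.113, 0],
    [0.015, -0.153, 0],
    [0.018, -0.19, 0]
  ],
  "dr": [
    [0, 0, 0],
    [0, 0, 0],
    [0, 0, 0],
    [0, 0, 0],
    [0, 0, 0]
  ]
}}

```text
t: 5.82
ee_pos: [0.585, 0.0102, 0.1708]
tcp_rot: [0.296, 0.955, -0.0, -0.001]
contact_force: [0.1, 0.7, -1.0]
width: 0.314
grip_force: 59.9
```

Request:
{"name": "send_rows", "arguments": {
  "hand": [0.015, 0.015, 0.015, 0.015, 0.015],
  "linear": [
    [0.003, -0.03, 0],
    [0.0045, -0.043, 0],
    [0.0045, -0.043, 0],
    [0.0045, -0.043, -0.02],
    [0.0045, -0.043, -0.02]
  ],
  "dr": [
    [0, 0, 0],
    [0, 0, 0],
    [0, 0, 0],
    [0, 0, 0],
    [0, 0, 0]
  ]
}}

```text
t: 6.45
ee_pos: [0.589, -0.029, 0.1508]
tcp_rot: [0.294, 0.956, 0.0, -0.002]
contact_force: [0.1, -0.3, -1.1]
width: 0.316
grip_force: 59.9
```

Request:
{"name": "send_rows", "arguments": {
  "hand": [0.015, 0.015, 0.015, 0.015, 0.015],
  "linear": [
    [0, 0, -0.02],
    [0, 0, -0.03],
    [0, 0, -0.03],
    [0, 0, -0.03],
    [0, 0, -0.03]
  ],
  "dr": [
    [0, 0, 0],
    [0, 0, 0],
    [0, 0, 0],
    [0, 0, 0],
    [0, 0, 0]
  ]
}}

```text
t: 7.08
ee_pos: [0.5904, -0.031, 0.1224]
tcp_rot: [0.296, 0.955, 0.0, 0.0]
contact_force: [0.1, -0.1, -0.9]
width: 0.316
grip_force: 59.9
```

```bash
python3 - <<'E'
from geo import *
im=eyes.capture("scene")[:,:,::-1]; cv2.imwrite("pics/scene2.png",im)
cv2.imwrite("pics/top2.png",eyes.capture("top")[:,:,::-1])
cv2.imwrite("pics/crop2.png",cv2.resize(im[140:240,220:350],(780,600),interpolation=cv2.INTER_CUBIC)); s=ctrl.state(); print(s["ee_pos"],s["contact_force"])
E
```

```text
[ 0.59030938 -0.03110773  0.12233635] [ 0.73205065 -0.42597308 -1.3053449 ]
```

View pics/crop2.png

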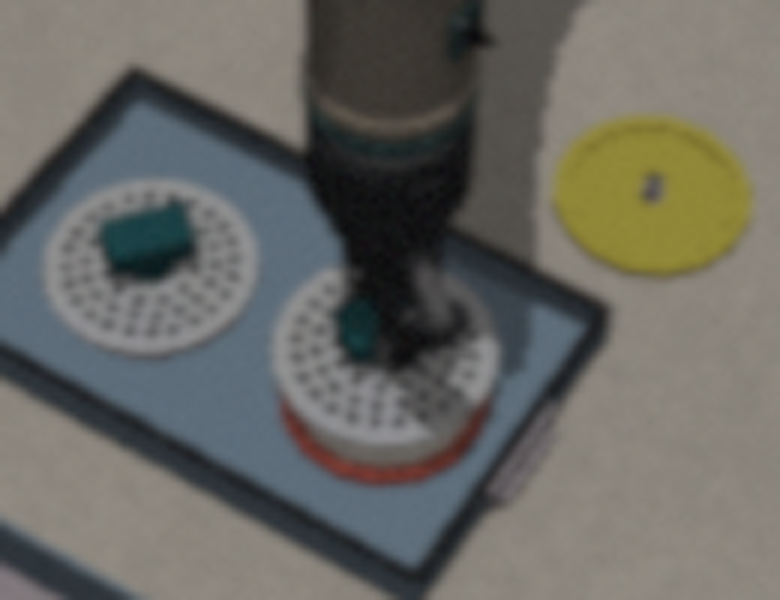

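The plate hangs level over the red ring. Its top face is centred at about crop (386,347), and the ring edges at x 283..491 are centred on it. I'll work out the remaining offset by comparing with the earlier ring fix in the same camera.

```bash
python3 - <<'E'
from geo import *
O=(220,140); zt=.1223-.0818+.003
for y in (343,347): print("disc",at_z("scene",px(O,(386,y)),zt))
print("ring",at_z("scene",px((251,181),(199,148.5)),.008))
# ellipse by known edge points: predicted extents for disc centred on ring xy
c=eyes.calibration("scene");K=np.array([[c["fx"],0,c["cx"]],[0,c["fy"],c["cy"]],[0,0,1]])
r=R.from_quat(c["attitude"]).inv()
def ext(x,y,z,rad):
    a=np.linspace(0,2*np.pi,360);P=np.c_[x+rad*np.cos(a),y+rad*np.sin(a),0*a+z]
    u=cv2.projectPoints(P,r.as_rotvec(),-r.apply(c["eye"]),K,c["dist"])[0][:,0]
    u=(u-O+.5)*6-.5; return u.min(0),u.max(0)
x,y=at_z("scene",px((251,181),(199,148.5)),.008)[:2]
print("ring ext",ext(x,y,.008,.053)); print("disc if aligned",ext(x,y,zt,.056))
print("x+5mm",ext(x+.005,y,zt,.056)); print("y+5mm",ext(x,y+.005,zt,.056))
E
```

```text
disc [ 0.58849069 -0.03136191  0.0435    ]
disc [ 0.59050245 -0.03007786  0.0435    ]
ring [ 0.59460693 -0.02757434  0.008     ]
ring ext (array([279.76196068, 308.44674041]), array([490.14629445, 484.76833633]))
disc if aligned (array([271.85172418, 263.09276998]), array([499.64250542, 451.97151253]))
x+5mm (array([266.14057754, 269.81715529]), array([494.38722174, 459.43810623]))
y+5mm (array([280.30068933, 267.46138925]), array([508.35901036, 456.80793518]))
```

```bash
python3 - <<'E'
import cv2,numpy as np
a=cv2.imread("pics/scene2.png"); b=cv2.imread("pics/scene0.png")
for r in range(206,226): print(r,a[r,279:285].mean(0).astype(int),"|",b[r,279:285].mean(0).astype(int))
t=cv2.imread("pics/top2.png")[175:250,235:335]; cv2.imwrite("pics/crop3.png",cv2.resize(t,(800,600),interpolation=cv2.INTER_CUBIC))
E
```

```text
206 [126 123 123] | [122 119 120]
207 [123 120 120] | [138 133 133]
208 [127 125 124] | [145 140 140]
209 [125 122 122] | [147 142 142]
210 [126 122 122] | [146 141 141]
211 [139 136 136] | [146 142 142]
212 [145 141 141] | [147 142 141]
213 [132 131 131] | [146 142 142]
214 [105 107 110] | [146 141 141]
215 [ 94  98 102] | [145 141 141]
216 [86 91 99] | [136 132 139]
217 [66 72 97] | [101 102 131]
218 [ 51  57 108] | [ 65  71 123]
219 [ 50  55 110] | [ 50  56 111]
220 [70 67 92] | [68 65 90]
221 [106  96  90] | [103  93  87]
222 [120 108  94] | [117 104  91]
223 [122 109  94] | [119 107  91]
224 [122 110  94] | [118 106  91]
225 [122 110  95] | [118 106  91]
```

View pics/crop3.png

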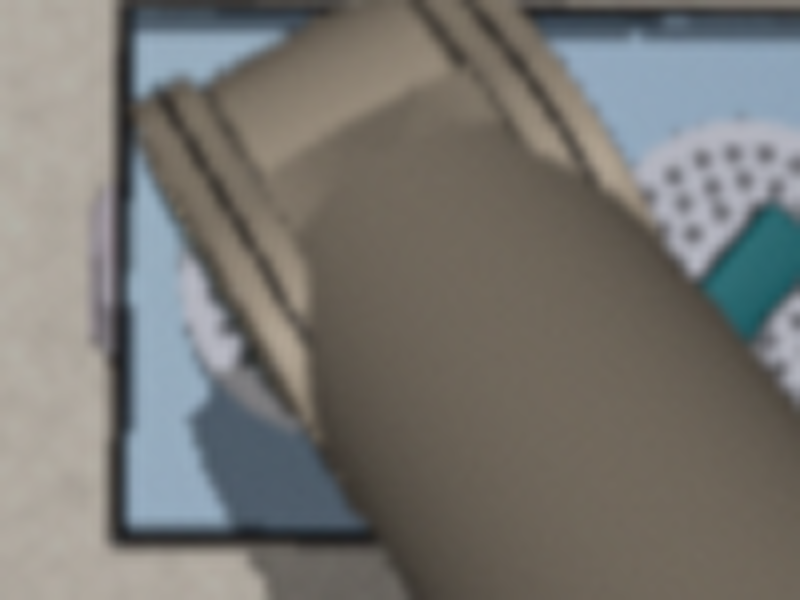

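The top crop shows only the plate's left and lower-left edge: (181,265), (188,310), (205,362), (240,407), (290,432). I'll fit a circle of known radius to it.

```bash
python3 - <<'E'
from geo import *
from scipy.optimize import least_squares
t=cv2.imread("pics/top2.png").astype(float)
def p8(c): return np.array((235,175))+(np.array(c)+.5)/8-.5
P=np.array([at_z("top",p8(c),.0425)[:2] for c in((181,265),(188,310),(205,362),(240,407),(290,432))])
f=least_squares(lambda c:np.linalg.norm(P-c,axis=1)-.056,[.59,-.03]); print(f.x,f.fun)
# ring in top0: colour mask ellipse centre (outer contour)
def ring(n,z):
    im=cv2.imread(f"pics/{n}0.png").astype(float); m=((im[:,:,2]-im[:,:,0])>30).astype(np.uint8)
    x,y=(277,209) if n=="top" else(284,206)
    k=np.zeros_like(m);k[y-25:y+25,x-27:x+27]=1;m*=k
    cs=max(cv2.findContours(m,cv2.RETR_EXTERNAL,cv2.CHAIN_APPROX_NONE)[0],key=cv2.contourArea)
    e=cv2.fitEllipse(cs); print(n,e,at_z(n,e[0],z))
ring("top",.008); ring("scene",.006)
E
```

```text
[ 0.58605934 -0.03279292] [ 6.00367582e-04 -9.44471025e-04 -5.75947152e-05  7.92074227e-04
 -3.70192984e-04]
top ((276.6164855957031, 208.85836791992188), (36.38566207885742, 36.595375061035156), 89.38207244873047) [ 0.58932587 -0.0300201   0.008     ]
scene ((283.5934753417969, 205.27757263183594), (28.537588119506836, 33.68896484375), 90.92504119873047) [ 0.59358438 -0.02876372  0.006     ]
```

Both views agree that the plate sits about 2–3 mm short in +x and +y. I'll correct that and go down.

Request:
{"name": "send_rows", "arguments": {
  "hand": [0.015, 0.015, 0.015, 0.015, 0.015],
  "linear": [
    [0.0025, 0.002, 0],
    [0.0025, 0.002, -0.008],
    [0.0025, 0.002, -0.015],
    [0.0025, 0.002, -0.02],
    [0.0025, 0.002, -0.02]
  ],
  "dr": [
    [0, 0, 0],
    [0, 0, 0],
    [0, 0, 0],
    [0, 0, 0],
    [0, 0, 0]
  ]
}}

```text
t: 7.8
ee_pos: [0.5922, -0.0291, 0.1012]
tcp_rot: [0.296, 0.955, -0.0, -0.001]
contact_force: [-0.5, -0.8, -1.0]
width: 0.315
grip_force: 59.9
```

Request:
{"name": "send_rows", "arguments": {
  "hand": [0.015, 0.015, 0.015, 0.015, 0.015],
  "linear": [
    [0, 0, -0.001],
    [0, 0, -0.002],
    [0, 0, -0.003],
    [0, 0, -0.004],
    [0, 0, -0.004]
  ],
  "dr": [
    [0, 0, 0],
    [0, 0, 0],
    [0, 0, 0],
    [0, 0, 0],
    [0, 0, 0]
  ]
}}

```text
t: 8.43
ee_pos: [0.5926, -0.0292, 0.0979]
tcp_rot: [0.296, 0.955, -0.0, 0.0]
contact_force: [0.8, 0.1, -0.8]
width: 0.318
grip_force: 59.9
```

Request:
{"name": "send_rows", "arguments": {
  "hand": [0.015, 0.015, 0.015, 0.015, 0.015],
  "linear": [
    [0, 0, -0.0005],
    [0, 0, -0.001],
    [0, 0, -0.0015],
    [0, 0, -0.002],
    [0, 0, -0.002]
  ],
  "dr": [
    [0, 0, 0],
    [0, 0, 0],
    [0, 0, 0],
    [0, 0, 0],
    [0, 0, 0]
  ]
}}

```text
t: 9.05
ee_pos: [0.5928, -0.0293, 0.0966]
tcp_rot: [0.296, 0.955, -0.0, 0.0]
contact_force: [-0.3, -1.4, 5.5]
width: 0.315
grip_force: 60.8
```

Request:
{"name": "send_rows", "arguments": {
  "hand": [0.015, 0.015, 0.015, 0.015, 0.015],
  "linear": [
    [0, 0, -0.0005],
    [0, 0, -0.001],
    [0, 0, -0.001],
    [0, 0, -0.001],
    [0, 0, -0.001]
  ],
  "dr": [
    [0, 0, 0],
    [0, 0, 0],
    [0, 0, 0],
    [0, 0, 0],
    [0, 0, 0]
  ]
}}

```text
t: 9.68
ee_pos: [0.593, -0.0293, 0.096]
tcp_rot: [0.296, 0.955, -0.0, 0.001]
contact_force: [-1.9, -1.9, 9.1]
width: 0.314
grip_force: 61.1
```

Request:
{"name": "send_rows", "arguments": {
  "hand": [0.015, 0.015, 0.015, 0.015, 0.015],
  "linear": [
    [-0.0005, -0.0004, -0.0004],
    [-0.0005, -0.0004, -0.0008],
    [-0.0005, -0.0004, -0.001],
    [-0.0005, -0.0004, -0.001],
    [-0.0005, -0.0004, -0.001]
  ],
  "dr": [
    [0, 0, 0],
    [0, 0, 0],
    [0, 0, 0],
    [0, 0, 0],
    [0, 0, 0]
  ]
}}

```text
t: 10.3
ee_pos: [0.5922, -0.0295, 0.0932]
tcp_rot: [0.296, 0.955, 0.0, -0.0]
contact_force: [3.2, -0.1, -8.4]
width: 0.315
grip_force: 59.5
```

Request:
{"name": "send_rows", "arguments": {
  "hand": [0.015, 0.015, 0.015, 0.015, 0.015],
  "linear": [
    [0, 0, -0.0005],
    [0, 0, -0.001],
    [0, 0, -0.001],
    [0, 0, -0.001],
    [0, 0, -0.001]
  ],
  "dr": [
    [0, 0, 0],
    [0, 0, 0],
    [0, 0, 0],
    [0, 0, 0],
    [0, 0, 0]
  ]
}}

```text
t: 10.92
ee_pos: [0.5921, -0.0295, 0.0928]
tcp_rot: [0.296, 0.955, 0.0, 0.0]
contact_force: [4.0, 0.1, -8.3]
width: 0.316
grip_force: 59.6
```

It clicked and the force reversed. I'll carry on down to the gasket.

Request:
{"name": "send_rows", "arguments": {
  "hand": [0.015, 0.015, 0.015, 0.015, 0.015],
  "linear": [
    [0.0003, 0, -0.0005],
    [0.0003, 0, -0.001],
    [0.0003, 0, -0.0015],
    [0.0003, 0, -0.002],
    [0.0003, 0, -0.002]
  ],
  "dr": [
    [0, 0, 0],
    [0, 0, 0],
    [0, 0, 0],
    [0, 0, 0],
    [0, 0, 0]
  ]
}}

```text
t: 11.55
ee_pos: [0.592, -0.0292, 0.0909]
tcp_rot: [0.296, 0.955, -0.0, -0.0]
contact_force: [0.7, -1.1, -0.3]
width: 0.318
grip_force: 60.2
```

Request:
{"name": "send_rows", "arguments": {
  "hand": [0.015, 0.015, 0.015, 0.015, 0.015],
  "linear": [
    [0, 0, -0.0005],
    [0, 0, -0.001],
    [0, 0, -0.001],
    [0, 0, -0.001],
    [0, 0, -0.001]
  ],
  "dr": [
    [0, 0, 0],
    [0, 0, 0],
    [0, 0, 0],
    [0, 0, 0],
    [0, 0, 0]
  ]
}}

```text
t: 12.18
ee_pos: [0.592, -0.0292, 0.0905]
tcp_rot: [0.296, 0.955, -0.0, -0.0]
contact_force: [-1.7, 0.4, 6.0]
width: 0.31
grip_force: 61.2
```

Request:
{"name": "send_rows", "arguments": {
  "hand": [0.015, 0.015, 0.015, 0.015, 0.015],
  "linear": [
    [0, 0, -0.0005],
    [0, 0, -0.001],
    [0, 0, -0.001],
    [0, 0, -0.001],
    [0, 0, -0.001]
  ],
  "dr": [
    [0, 0, 0],
    [0, 0, 0],
    [0, 0, 0],
    [0, 0, 0],
    [0, 0, 0]
  ]
}}

```text
t: 12.8
ee_pos: [0.592, -0.0292, 0.0905]
tcp_rot: [0.296, 0.955, -0.0, -0.0]
contact_force: [-4.2, 0.6, 13.9]
width: 0.317
grip_force: 62.3
```

Request:
{"name": "send_rows", "arguments": {
  "hand": [0.015, 0.015, 0.015, 0.015, 0.015],
  "linear": [
    [0, 0, 0],
    [0, 0, 0],
    [0, 0, 0],
    [0, 0, 0],
    [0, 0, 0]
  ],
  "dr": [
    [0, 0, 0],
    [0, 0, 0],
    [0, 0, 0],
    [0, 0, 0],
    [0, 0, 0]
  ]
}}

```text
t: 13.42
ee_pos: [0.592, -0.0292, 0.0905]
tcp_rot: [0.296, 0.955, -0.0, -0.0]
contact_force: [-4.6, 0.3, 13.2]
width: 0.313
grip_force: 62.3
```

```bash
python3 - <<'E'
from geo import *
im=eyes.capture("scene")[:,:,::-1]
cv2.imwrite("pics/crop4.png",cv2.resize(im[140:240,220:350],(780,600),interpolation=cv2.INTER_CUBIC))
for i in range(3):
    eyes.capture("top"); s=ctrl.state(); print(s["t"],s["ee_pos"],s["contact_force"],s["torque"])
E
```

```text
13.525 [ 0.59202748 -0.02920979  0.090504  ] [-5.56789023  0.04545568 14.24167449] [0.01623306 0.83259397 0.03257473]
13.575 [ 0.59204227 -0.02918442  0.0905229 ] [-4.73674288 -0.79640876 13.43007393] [ 0.02969761  0.80488702 -0.00833105]
13.625 [ 0.5920322  -0.02917207  0.09048723] [-4.15565776  0.07855423 13.17104156] [-0.01224029  0.841924    0.0026438 ]
```

View pics/crop4.png

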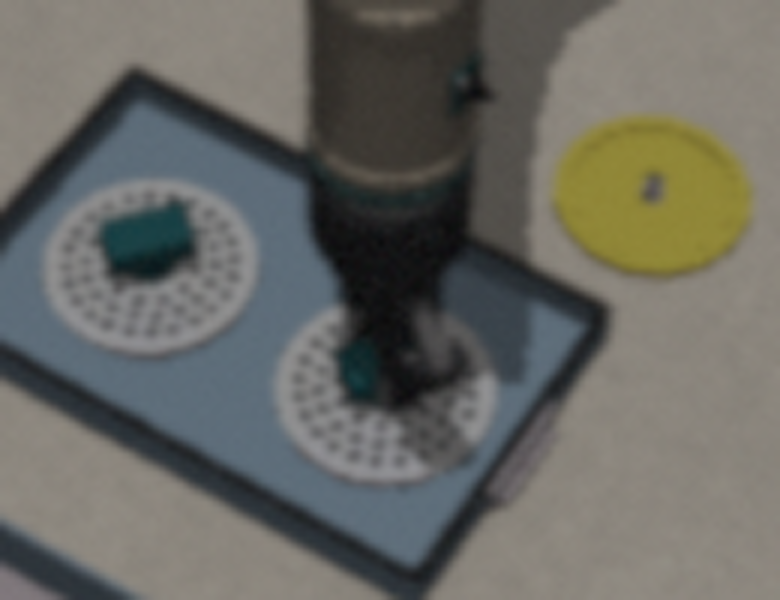

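The plate looks flush: the red ring is fully covered, with the disc edges at x 276..495, centred on the gasket. The force is 13 N and z has stopped moving. A small moment about y remains, so I'll ease it with a 0.4° turn.

Request:
{"name": "send_rows", "arguments": {
  "hand": [0.015, 0.015, 0.015, 0.015, 0.015],
  "linear": [
    [0, 0, 0],
    [0, 0, 0],
    [0, 0, 0],
    [0, 0, 0],
    [0, 0, 0]
  ],
  "dr": [
    [0, 0.2, 0],
    [0, 0.4, 0],
    [0, 0.4, 0],
    [0, 0.4, 0],
    [0, 0.4, 0]
  ]
}}

```text
t: 14.25
ee_pos: [0.5924, -0.0292, 0.0905]
tcp_rot: [0.296, 0.955, -0.001, -0.003]
contact_force: [-4.0, -1.0, 12.6]
width: 0.319
grip_force: 62.3
```

Request:
{"name": "send_rows", "arguments": {
  "hand": [0.015, 0.015, 0.015, 0.015, 0.015],
  "linear": [
    [0, 0, 0],
    [0, 0, 0],
    [0, 0, 0],
    [0, 0, 0],
    [0, 0, 0]
  ],
  "dr": [
    [0, 0, 0],
    [0, 0, 0],
    [0, 0, 0],
    [0, 0, 0],
    [0, 0, 0]
  ]
}}

```text
t: 14.88
ee_pos: [0.5924, -0.0292, 0.0905]
tcp_rot: [0.296, 0.955, -0.001, -0.003]
contact_force: [-4.7, 0.4, 13.3]
width: 0.315
grip_force: 62.3
```

```bash
python3 -c "
from station import ctrl
s=ctrl.state(); print(s['t'],s['ee_pos'],s['tcp_rot'],s['contact_force'],s['torque'])"
```

```text
14.875 [ 0.59241976 -0.02916972  0.09054472] [ 0.2956876   0.95527967 -0.00108666 -0.00290059] [-4.67931641  0.35368083 13.25799823] [0.14757145 0.50594143 0.02703289]
```

The force is steady at about 13 N, and the moment has dropped from about 0.83 to 0.51 N m. I'm handing it in.

```bash
python3 -c "
from station import ctrl
print(ctrl.finish_job())"
```

```text
the job is handed in; nothing more can be done
None
```

The loose plate clicked over the bare stud and looked flush on its gasket; I handed the job in at about 15 s with the gripper still on the grip, pressing down at about 13 N (no verdict was shown).

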